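# Mount the tube carriers on a mixer's keyed spindle and lock them in

### The job

Swing the mixer's keeper bar right out of the way, then slide every tube carrier lying on the bench (two or three of them) onto the upright spindle, each turned so that its keyway matches the spindle's key and pushed fully down, the longest at the bottom and the shortest on top, loaded in that order and the same way up as they lie. Then swing the keeper back over the spindle against its stop, and leave the timer, specimen cup and reagent bottle where they stand.

Things in the scene. Friction and masses are not known exactly. Their poses are not given: they have to be found in the camera images.
- drive: Tube-mixer drive, fixed to the bench: grey housing 160 x 165 mm, top 40 mm above the bench (x -95 to 65, y -70 to 95 mm of its frame), with an upright keyed steel spindle (see seat). Origin: on the spindle's axis at bench level; x axis points from the axis to the key, z up. The keeper's post, 18 mm diameter, stands at x = -75, y = 75 mm of this frame.
- seat (a point): Centre of the spindle's round seat (42 mm across), on the shaft's axis, 50 mm above the bench; the lowest carrier's underside rests here. The shaft, 22 mm diameter, stands 54 mm above the seat, its last 9 mm tapered to 13 mm. A key 6 mm wide runs up one side of the shaft, reaching 17 mm from its axis, from the seat to 42 mm above it.
- keeper (a joint): Angle of the keeper, a flat steel turn-bar (20 mm wide, 128 mm long from its pivot, top 118 mm above the bench). 0 = shut, against its stop, lying above the spindle's tip; grows clockwise seen from above as it is swung away, to a stop at 2.1 rad. Light friction (1 N at the knob) holds it. Opened past 1.6 rad it is clear of carriers and of a hand holding them across their width.
- keeper_knob (a point): On the keeper's upright round black knob (20 mm diameter, from 118 to 154 mm above the bench, 75 mm from the pivot), on its axis, 136 mm above the bench. It turns with the keeper.
- keeper_pivot (a point): The keeper's vertical pivot axis on top of its post, 106 mm above the bench.
- carrier_long: The long tube carrier (may be absent): loose aluminium bar 160 x 44 x 16 mm, lying flat, same on both faces, with a 24 mm through bore in the middle. A keyway 9 mm wide runs from the bore to 19 mm from its centre, towards the bar's rounded end (the other end is square). Origin: centre of the bore, 8 mm above the underside; x along the bar towards the keyway, y across its width, z up.
- carrier_mid: The middle tube carrier (may be absent): loose aluminium bar 130 x 44 x 16 mm, lying flat, same on both faces, with a 24 mm through bore in the middle. A keyway 9 mm wide runs from the bore to 19 mm from its centre, towards the bar's rounded end (the other end is square). Origin: centre of the bore, 8 mm above the underside; x along the bar towards the keyway, y across its width, z up.
- carrier_short: The short tube carrier (may be absent): loose aluminium bar 100 x 44 x 16 mm, lying flat, same on both faces, with a 24 mm through bore in the middle. A keyway 9 mm wide runs from the bore to 19 mm from its centre, towards the bar's rounded end (the other end is square). Origin: centre of the bore, 8 mm above the underside; x along the bar towards the keyway, y across its width, z up.
- timer: Bystander: white bench timer, 68 x 68 x 20 mm; origin under its centre.
- specimen_cup: Bystander: lidded specimen cup, 72 mm across, 76 mm tall; origin under its centre.
- reagent_bottle: Bystander: capped reagent bottle, 68 mm across, 138 mm tall; origin under its centre.
There are look-alikes about, which are no part of the job. Leave any red look-alike of the carrier_short alone.

How it is judged:
On the way, in this order (a step that is already met when the one before it is completed fails the run):
1. the keeper is swung aside (value of joint keeper above 1.4 rad), for 0.2 s.
2. the long carrier sits on the spindle, keyed, down on what is beneath it (horizontal distance between carrier_long and seat below 0.004 m and z of carrier_long in the frame of drive between 0.054 and 0.062 m and angle between the x axis of carrier_long and the x axis of drive, either way round below 0.15 rad and angle between carrier_long's own z axis and vertical below 0.06 rad), for 0.2 s.
3. the middle carrier sits on the spindle, keyed, down on what is beneath it (horizontal distance between carrier_mid and seat below 0.004 m and z of carrier_mid in the frame of drive between 0.054 and 0.078 m and angle between the x axis of carrier_mid and the x axis of drive, either way round below 0.15 rad and angle between carrier_mid's own z axis and vertical below 0.06 rad), for 0.2 s.
4. the short carrier sits on the spindle, keyed, down on what is beneath it (horizontal distance between carrier_short and seat below 0.004 m and z of carrier_short in the frame of drive between 0.054 and 0.094 m and angle between the x axis of carrier_short and the x axis of drive, either way round below 0.15 rad and angle between carrier_short's own z axis and vertical below 0.06 rad), for 0.2 s.
5. the keeper is shut over the spindle (value of joint keeper below 0.12 rad), for 0.2 s.
At the end, for the whole second after the job is handed in: Every carrier present is on the spindle (within 4 mm of its axis), same way up as at the start, flat within 0.06 rad, along the key within 0.15 rad, within 4 mm of resting on the seat or the carrier below, longer below shorter; the keeper is shut (below 0.12 rad); nothing moves (all of step 2 and all of step 3 and all of step 4 and z of carrier_short in the frame of carrier_mid above 0.01 m and z of each of carrier_mid, carrier_short in the frame of carrier_long above 0.01 m and value of joint keeper below 0.12 rad and linear speed of each of carrier_long, carrier_mid, carrier_short below 0.02 m/s); the robot touches nothing.
It fails at once if the timer is moved more than 30 mm (distance of timer from where it was at the start of the episode above 0.03 m).
It fails at once if the specimen cup is moved more than 30 mm (distance of specimen_cup from where it was at the start of the episode above 0.03 m).
It fails at once if the reagent bottle is moved more than 30 mm (distance of reagent_bottle from where it was at the start of the episode above 0.03 m).
Of carrier_long, carrier_mid, carrier_short only 2 to 3 are there at a start; the rules pass over those that are not, and their reading is None.
At some moment in a run one of carrier_long, carrier_mid, carrier_short may be knocked a few centimetres aside while the robot is not near it.
It also fails if it takes over 210 s, if anything falls off the work surface, if the arm or the gripper's body presses on something with over 40 N, if the wrist force passes 120 N, or if a joint passes its speed limit or range.

### The arm

A 6-joint arm with a two-finger parallel gripper is mounted at the origin on a cart in front of the work surface, level with it; the furniture and walls round the work are solid. World frame = base frame: x ahead of the robot, y to its left, z up, the work surface at z = 0. Lengths are in m, angles in rad, forces in N, time in s.
With the tool pointing down it reaches from about 0.3 to 0.75 m from the base axis. Payload 8.5 kg.
Tool frame: the origin (TCP) lies midway between the tips of the shut fingers; the grasp point (between the pads) lies 19 mm behind it; z points along the fingers, y is the direction in which the jaws open and shut (so a half turn about z gives the same grasp; the last joint's range is limited). The gripper opens to 88 mm and grips with 3 to 60 N. Pads are 18 mm wide; open, the fingers measure 123 mm over their backs; the gripper's body (75 mm by 187 mm) begins 45 mm behind the grasp point.
Start: joints at [-1.428, 0.381, 1.297, -0, 1.464, -0.215], TCP at [0.193, -0.515, 0.239] pointing down, gripper open.
Joint ranges: [-3.11, 3.11], [-0.89, 2.33], [0.22, 2.48], [-1.42, 4.56], [0.17, 2.85], [-2.88, 2.88]. Speed limits (rad/s): [2.39, 2.39, 3.14, 3.14, 3.14, 3.14].

### API

Orientations are given as a unit quaternion [w, x, y, z].
In Python, from bench import bot, eoat, read_state, cams gives the robot as it stands. The module is installed in compiled form; this text tells all that it offers. Calls block until the motion is done:
- bot.reach(position, orientation): joint-space move of the TCP to a pose.
- bot.servo_line(position, attitude=None, max_speed=0.15, threshold=None): straight line of the TCP; attitude=None keeps the orientation; max_speed is the mean speed in m/s. With threshold (N) it stops when the force on the tool has changed by that much, and returns True; else False.
- bot.move_j(angles): joint-space move.
- eoat.move_gripper(opening, squeeze=None): finger opening in m; squeeze is the grip in N (None keeps the last); returns when the fingers have stopped.
- bot.dwell(seconds).
- bot.inverse_kinematics(position, orientation): joint angles nearest the present ones, or None.
- read_state(): the state.
- cams.snapshot(name): name is "scene" or "top"; returns the picture (384x512x3 uint8, red, green, blue); there is no depth.
- cams.camera_model(name): a dict with "camera_matrix" (3x3 intrinsics, pixels), "eye" and "rotation" of the camera in the world. Camera axes: x right, y down, z forward; pixel columns grow to the right and rows downward; lengths in m; the calibration is good to about 2 mm. A picture is of the moment at which its call begins. camera_model takes no time and is no camera call.
A pose or a line that the arm cannot do raises bot.Unreachable and nothing moves.
- bot.sign_off(): hands the job in, once; it reports no verdict.
The state is a dict: "clock": time; "joint_pos": joint angles; "joint_vel": joint speeds; "effort": joint torques, N m; "position": TCP position; "tool_rot": TCP orientation; "wrist_force": force on the tool from outside, world axes, zero at the start; "ft_torque": the same for the moment, N m; "gripper_width": finger opening in m.
Only numpy, scipy, OpenCV 4.12 (cv2) and the standard library are available. Lean on these libraries where they do the work, as an engineer would, in place of code of your own. Each camera call takes 0.05 s, during which the arm holds its last target. There are 200 camera calls.

## Working session

There is one attempt and no reset: what is moved stays moved. The work goes in short steps, each a Python script; the robot and the scene stay as the last script left them, time stands still between calls to the robot, and variables do not carry over. Pictures are saved under pics/ and viewed, about 12 in all and at most 16, crops included, and the job is handed in when it is done.

```bash
mkdir -p pics
python3 - <<'E'
from bench import bot,eoat,read_state,cams
import cv2,numpy as np
np.set_printoptions(precision=4,suppress=True)
for n in("scene","top"):
    im=cams.snapshot(n); cv2.imwrite(f"pics/{n}0.png",cv2.resize(im[:,:,::-1],(800,600),interpolation=cv2.INTER_CUBIC)); cv2.imwrite(f"raw_{n}0.png",im[:,:,::-1])
    m=cams.camera_model(n); print(n,m)
print(read_state())
E
```

```text
scene {'camera_matrix': array([[350.0786,   0.    , 255.2821],
       [  0.    , 350.0786, 189.8196],
       [  0.    ,   0.    ,   1.    ]]), 'eye': array([-0.2105,  0.6444,  0.9637]), 'rotation': array([ 0.1829, -0.3921,  0.817 , -0.3812])}
top {'camera_matrix': array([[380.5196,   0.    , 250.4884],
       [  0.    , 380.5196, 186.0991],
       [  0.    ,   0.    ,   1.    ]]), 'eye': array([0.4866, 0.0381, 1.4904]), 'rotation': array([-0.0209,  0.7107, -0.7029,  0.0206])}
{'clock': 0.1, 'joint_pos': array([-1.4283,  0.3812,  1.2981,  0.    ,  1.4636, -0.2153]), 'joint_vel': array([ 0.0014, -0.002 , -0.0019,  0.0013,  0.0005, -0.0014]), 'effort': array([  0.0028, -43.8651, -22.4909,   0.0714,   0.0343,  -0.0001]), 'position': array([ 0.1926, -0.5149,  0.2382]), 'tool_rot': array([-0.0006,  0.984 ,  0.178 ,  0.    ]), 'wrist_force': array([0.2557, 0.1852, 0.4077]), 'ft_torque': array([ 0.0328, -0.0076, -0.0127]), 'gripper_width': 0.08798588660885938}
```

View pics/top0.png

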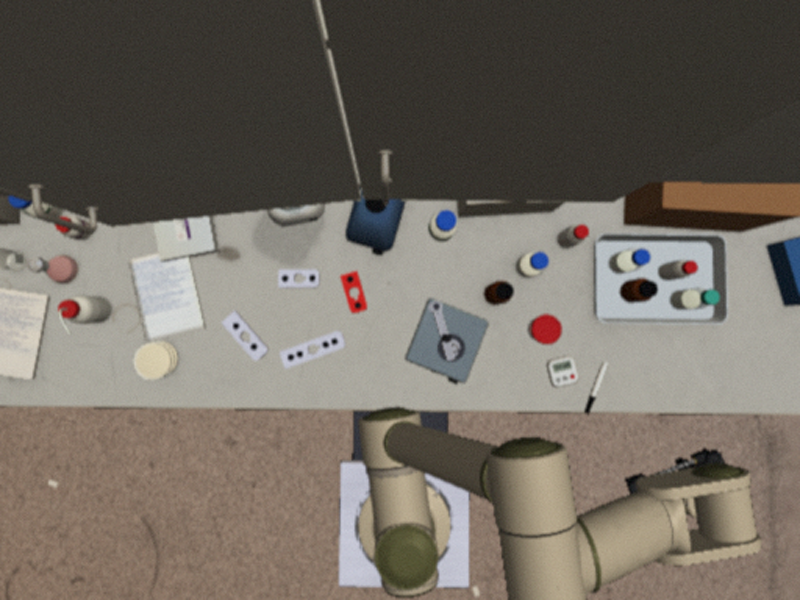

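View pics/scene0.png

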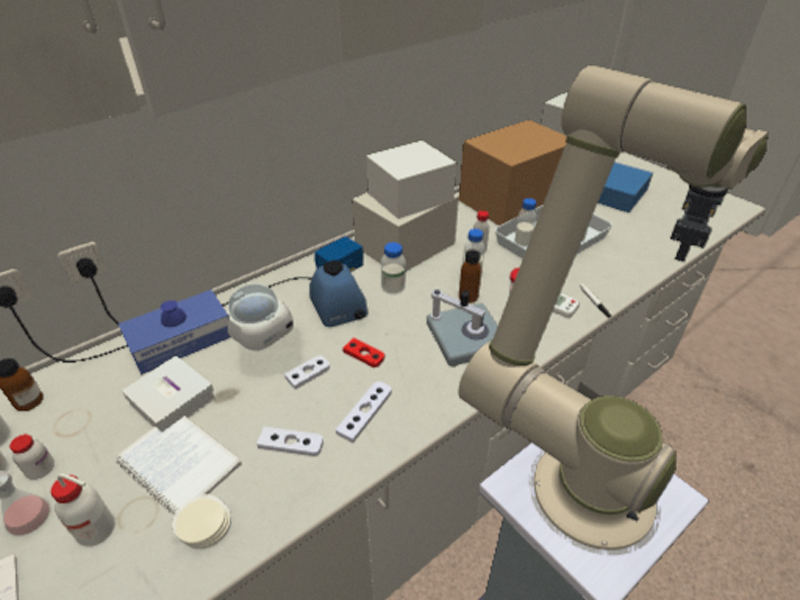

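```bash
cat > h.py <<'E'
from bench import bot,eoat,read_state,cams
import cv2,numpy as np
from scipy.spatial.transform import Rotation as R
np.set_printoptions(precision=4,suppress=True)
M={n:cams.camera_model(n) for n in("scene","top")}
def ray(n,uv):
    m=M[n];q=m["rotation"];d=R.from_quat([*q[1:],q[0]]).apply(np.linalg.inv(m["camera_matrix"])@[*uv,1.]);return m["eye"],d
def onz(n,uv,z):
    e,d=ray(n,uv);return e+d*(z-e[2])/d[2]
def proj(n,p):
    m=M[n];q=m["rotation"];c=R.from_quat([*q[1:],q[0]]).inv().apply(np.array(p)-m["eye"]);c=m["camera_matrix"]@c;return c[:2]/c[2]
def tri(a,b):
    (e1,d1),(e2,d2)=ray("top",a),ray("scene",b)
    s=np.linalg.lstsq(np.c_[d1,-d2],e2-e1,rcond=None)[0];p,q=e1+s[0]*d1,e2+s[1]*d2
    return (p+q)/2,np.linalg.norm(p-q)
def white(im):
    hsv=cv2.cvtColor(im,cv2.COLOR_RGB2HSV);return cv2.inRange(hsv,(110,8,190),(135,60,255))
def bars(im):
    """bars by colour in the top picture: list of (centre uv, length, width, yaw world)"""
    out=[];cs,_=cv2.findContours(cv2.morphologyEx(white(im),cv2.MORPH_CLOSE,np.ones((3,3))),cv2.RETR_EXTERNAL,cv2.CHAIN_APPROX_NONE)
    for c in cs:
        if cv2.contourArea(c)<200: continue
        P=np.array([onz("top",p[0],.016)[:2] for p in c])
        r=cv2.minAreaRect((P*1000).astype(np.float32));L,W=max(r[1]),min(r[1])
        b=cv2.boxPoints(r);e=[b[1]-b[0],b[2]-b[1]];e=max(e,key=np.linalg.norm)
        out.append((c.reshape(-1,2).mean(0),L,W,np.array(r[0])/1000,np.arctan2(e[1],e[0])))
    return out
def tq(a): # tool pointing down, jaw axis y along world yaw a
    return np.array([0,np.cos((a+np.pi/2)/2),np.sin((a+np.pi/2)/2),0]) if False else np.roll(R.from_matrix(np.c_[[np.sin(a),-np.cos(a),0],[np.cos(a),np.sin(a),0],[0,0,-1]] if True else 0).as_quat(),1)
E
python3 - <<'E'
from h import *
print(tq(0.3),R.from_quat(np.roll(tq(.3),-1)).as_matrix())
im=cv2.imread("raw_top0.png")[:,:,::-1]
im=np.ascontiguousarray(im)
for b in bars(im): print(*b)
for (u,v) in [(190,178),(205,213),(160,210),(100,150)]: print(im[v,u],cv2.cvtColor(im[v:v+1,u:u+1],cv2.COLOR_RGB2HSV))
a=cv2.resize(im[165:245,140:240],(800,640),interpolation=cv2.INTER_CUBIC)[:600]
cv2.imwrite("pics/bars.png",a[:,:,::-1])
a=cv2.resize(im[185:249,252:322],(656,600),interpolation=cv2.INTER_CUBIC)
cv2.imwrite("pics/drive.png",a[:,:,::-1])
s=cv2.imread("raw_scene0.png")
cv2.imwrite("pics/sdrive.png",cv2.resize(s[180:240,265:345],(800,600),interpolation=cv2.INTER_CUBIC))
E
```

```text
Traceback (most recent call last):
  File "h.py", line 29, in tq
    return np.array([0,np.cos((a+np.pi/2)/2),np.sin((a+np.pi/2)/2),0]) if False else np.roll(R.from_matrix(np.c_[[np.sin(a),-np.cos(a),0],[np.cos(a),np.sin(a),0],[0,0,-1]] if True else 0).as_quat(),1)
                                                                                             ~~~~~~~~~~~~~^^^^^^^^^^^^^^^^^^^^^^^^^^^^^^^^^^^^^^^^^^^^^^^^^^^^^^^^^^^^^^^^^^^^^^^^^^^^^^^^^
  File "scipy/spatial/transform/_rotation.pyx", line 1143, in scipy.spatial.transform._rotation.Rotation.from_matrix
ValueError: Non-positive determinant (left-handed or null coordinate frame) in rotation matrix 0: [[ 0.2955  0.9553  0.    ]
 [-0.9553  0.2955  0.    ]
 [ 0.      0.     -1.    ]].
```

```bash
python3 - <<'E'
s=open('h.py').read();i=s.index("def tq")
open('h.py','w').write(s[:i]+'''def tq(a):
    "tool pointing down, jaws opening along world yaw a"
    c,s=np.cos(a),np.sin(a)
    return np.roll(R.from_matrix(np.c_[[-s,c,0],[c,s,0],[0,0,-1]]).as_quat(),1)
''')
E
python3 - <<'E'
from h import *
im=cv2.imread("raw_top0.png")[:,:,::-1]
im=np.ascontiguousarray(im)
for b in bars(im): print(*b)
for (u,v) in [(190,178),(205,213),(160,210),(120,150)]: print(im[v,u],cv2.cvtColor(im[v:v+1,u:u+1],cv2.COLOR_RGB2HSV))
a=cv2.resize(im[165:240,140:240],(800,600),interpolation=cv2.INTER_CUBIC)
cv2.imwrite("pics/bars.png",a[:,:,::-1])
a=cv2.resize(im[185:249,252:322],(656,600),interpolation=cv2.INTER_CUBIC)
cv2.imwrite("pics/drive.png",a[:,:,::-1])
s=cv2.imread("raw_scene0.png")
cv2.imwrite("pics/sdrive.png",cv2.resize(s[180:240,265:345],(800,600),interpolation=cv2.INTER_CUBIC))
E
```

```text
[290.1371 340.1429] 268.113037109375 93.81798553466797 [-0.0042 -0.1124] 0.110300064
[225.7592 337.5445] 286.495361328125 94.37060546875 [0.0054 0.113 ] 0.016122364
[199.2967 223.2637] 157.24386596679688 42.280582427978516 [0.4279 0.2342] -1.2169027
[155.8254 214.6667] 125.12174987792969 41.1728401184082 [0.4584 0.4038] 0.7286469
[190.3231 177.6308] 97.37669372558594 38.9790153503418 [0.6022 0.2728] -1.5598435
[168 165 157] [[[ 22  17 168]]]
[167 164 154] [[[ 23  20 167]]]
[155 152 156] [[[143   7 156]]]
[105  82 113] [[[142  70 113]]]
```

View pics/bars.png

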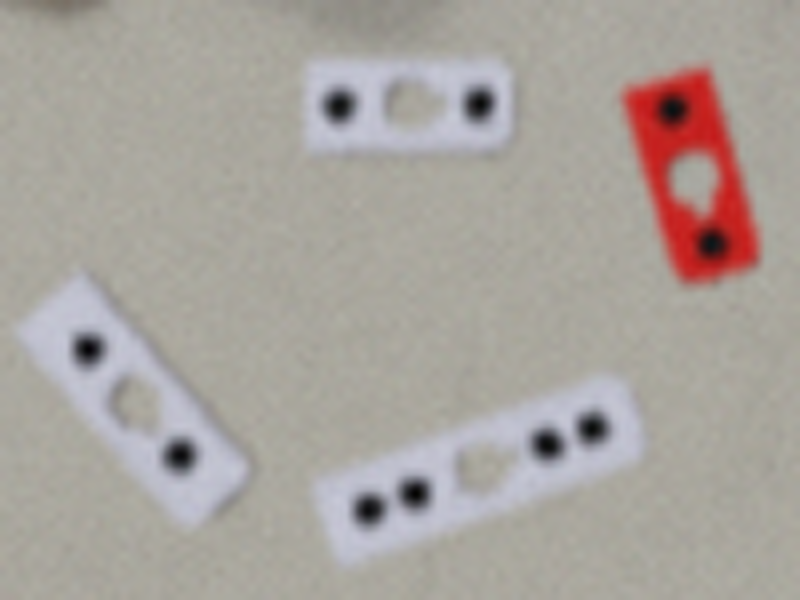

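View pics/drive.png

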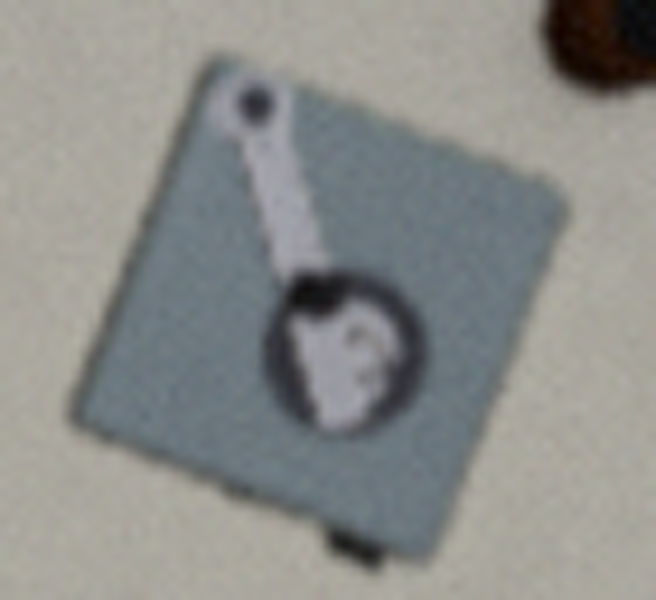

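View pics/sdrive.png

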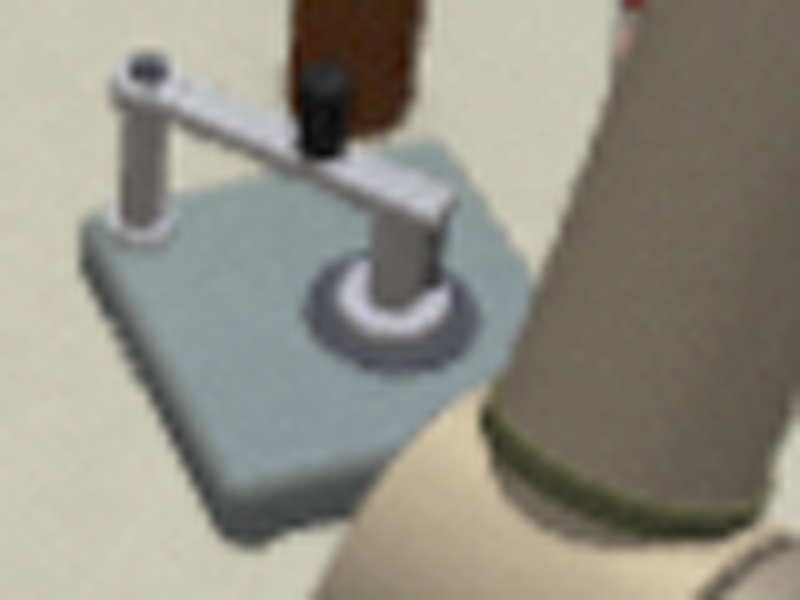

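Top crop (8x): white carriers are long (480,470), four holes; mid (135,403); short (410,105); all three are present. The red bar at (692,180) is the look-alike to leave. The rounded ends of the long and short point right. The drive's post is at crop (256,103), the knob at about (315,293) and the ring at (346,352). Next I measure these.

```bash
cat >> h.py <<'E'
def carriers(im):
    """{name: (bore centre xy, yaw towards keyway, length, keyway sign evidence mm)} from a top picture"""
    out={};w=cv2.morphologyEx(white(im),cv2.MORPH_CLOSE,np.ones((2,2)))
    for uv,L,W,c,a in bars(im):
        if c[0]<.2 or not 34<W<52: continue
        n=min((("long",160),("mid",130),("short",100)),key=lambda t:abs(t[1]-L-3))[0]
        ax=np.array([np.cos(a),np.sin(a)]);pu=proj("top",[*c,.016])
        v,u=np.mgrid[int(pu[1])-8:int(pu[1])+9,int(pu[0])-8:int(pu[0])+9]
        P=np.array([onz("top",p,.016)[:2] for p in np.c_[u.ravel(),v.ravel()]])-c
        k=np.linalg.norm(P,axis=1)<.021;g=255-im[v,u].min(2).ravel().astype(float);g=np.clip(g-60,0,None)
        s=(P[k]@ax*g[k]).sum()/g[k].sum()*1000
        out["carrier_"+n]=(c,a if s>0 else (a+np.pi+np.pi)%(2*np.pi)-np.pi,L,s)
    return out
E
python3 - <<'E'
from h import *
im=np.ascontiguousarray(cv2.imread("raw_top0.png")[:,:,::-1])
for k,v in carriers(im).items(): print(k,*v)
hsv=cv2.cvtColor(im,cv2.COLOR_RGB2HSV)
for (u,v) in [(270,220),(300,240),(279,196),(289,227),(281,222)]: print((u,v),im[v,u],hsv[v,u])
# housing top: bluish grey
m=cv2.inRange(hsv,(85,15,80),(115,90,200));m[:, :255]=0;m[:,318:]=0;m[:185]=0;m[250:]=0
m=cv2.morphologyEx(m,cv2.MORPH_CLOSE,np.ones((7,7)))
cs,_=cv2.findContours(m,cv2.RETR_EXTERNAL,cv2.CHAIN_APPROX_NONE);c=max(cs,key=cv2.contourArea)
P=np.array([onz("top",p[0],.04)[:2] for p in c]);r=cv2.minAreaRect((P*1000).astype(np.float32));print("housing",r)
print(cv2.boxPoints(r))
for n,p,z in (("ring",(346,352),.04),("pivot",(256,103),.118),("knob",(318,293),.154)):
    uv=np.array(p)/9.371+[252,185]-.5; print(n,uv,onz("top",uv,z))
print("scene pivot tri",tri(np.array((256,103))/9.371+[252,185]-.5,np.array((148,70))/10+[265,180]-.5))
print("scene knob tri",tri(np.array((316,288))/9.371+[252,185]-.5,np.array((326,78))/10+[265,180]-.5))
E
```

```text
carrier_long [0.4279 0.2342] -1.2169027 157.24386596679688 0.47373310255830303
carrier_mid [0.4584 0.4038] -2.412946 125.12174987792969 -0.9843314868426187
carrier_short [0.6022 0.2728] -1.5598435 97.37669372558594 0.5269930860284769
(270, 220) [108 120 127] [101  38 127]
(300, 240) [146 146 139] [ 30  12 146]
(279, 196) [54 51 59] [131  35  59]
(289, 227) [156 156 163] [120  11 163]
(281, 222) [54 53 62] [123  37  62]
housing ((454.08001708984375, -95.77384948730469), (153.15286254882812, 157.92718505859375), 68.9136734008789)
[[ 352.8536 -138.8136]
 [ 500.2059 -195.6317]
 [ 555.3064  -52.7341]
 [ 407.9541    4.084 ]]
ring [288.4224 222.0627] [ 0.4366 -0.1062  0.04  ]
pivot [278.8183 195.4914] [ 0.5344 -0.0633  0.118 ]
knob [285.4345 215.7667] [ 0.4624 -0.0843  0.154 ]
scene pivot tri (array([ 0.5326, -0.0649,  0.1222]), np.float64(0.0049606632218985305))
scene knob tri (array([ 0.462 , -0.0859,  0.1528]), np.float64(0.006212139149767242))
```

Everything is consistent: pivot–axis distance is 106.8 mm (expected 106.1), knob radius 75 mm, and drive yaw is -1.943 from the pivot against -1.939 from the housing. Next I swing the keeper open.

```bash
cat >> h.py <<'E'
AX=np.array([.4367,-.1058]);YAW=-1.941
PIV=AX+R.from_euler('z',YAW).apply([-.075,.075,0])[:2]
def knob(th,z):
    d=YAW-np.pi/4-th;return np.array([*(PIV+.075*np.array([np.cos(d),np.sin(d)])),z])
def wrap(a): return (a+np.pi)%(2*np.pi)-np.pi
E
python3 - <<'E'
from h import *
print(PIV)
th0=.13; ja=YAW-np.pi/4-1.0+np.pi/2
best=None
for f in(0,np.pi):
    j=bot.inverse_kinematics(knob(th0,.25),tq(ja+f)); print(j)
    if j is not None and (best is None or abs(j[5])<abs(best[1][5])): best=(f,j)
q=tq(ja+best[0])
bot.reach(knob(th0,.25),q); bot.servo_line(knob(th0,.126),max_speed=.12,threshold=6)
print(read_state()["position"],read_state()["clock"])
eoat.move_gripper(.02,squeeze=15); s=read_state(); print(s["gripper_width"],s["wrist_force"])
for th in np.linspace(th0,1.95,9)[1:]:
    bot.servo_line(knob(th,.126),max_speed=.12)
    print(th,read_state()["wrist_force"])
eoat.move_gripper(.06); bot.servo_line(knob(1.95,.24),max_speed=.2)
s=read_state();print(s["clock"],s["joint_pos"])
im=cams.snapshot("top");cv2.imwrite("pics/t1.png",cv2.resize(im[165:249,130:330],(800,336),interpolation=cv2.INTER_CUBIC)[:,:,::-1])
for k,v in carriers(im).items(): print(k,*v)
E
```

```text
[ 0.5338 -0.063 ]
[-0.4332  0.2299  1.4871 -0.      1.4246  1.7224]
[-0.4332  0.2299  1.4871 -0.      1.4246 -1.4192]
[ 0.4621 -0.0843  0.1265] 3.125
0.020111535525616498 [-8.8629 -3.4251  3.9746]
0.3575 [ 0.5176 -0.3497 -0.472 ]
0.585 [ 0.1517  0.9036 -0.5805]
0.8124999999999999 [-0.5172  0.6782  0.0142]
1.04 [0.3274 0.3988 1.2113]
1.2675 [1.6146 1.2614 2.3265]
1.4949999999999997 [0.6832 1.2981 0.065 ]
1.7224999999999997 [ 0.1746  1.1262 -0.5451]
1.95 [ 1.2092 -0.2757  0.0715]
7.9917 [-0.2006  0.3474  1.3489 -0.      1.447  -1.1866]
carrier_long [0.4279 0.2344] -1.2117085 157.0742645263672 0.15489132879672163
carrier_mid [0.4587 0.4038] -2.412946 125.53105163574219 -1.1844867539616502
carrier_short [0.6041 0.2728] -1.5598478 97.3482437133789 0.4285069822071854
```

View pics/t1.png

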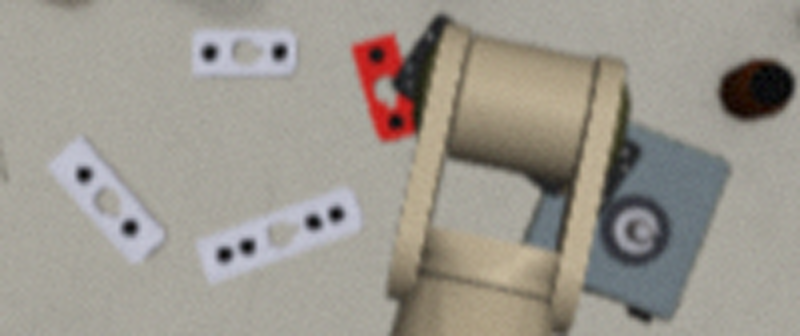

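Picture 6 shows the spindle clear at (636,230), with the keeper swung away under the arm. I'll find the shaft axis accurately with a gentle touch-off using the gripper.

Run:
```python
from h import *
eoat.move_gripper(.06)
def best(p,a):
    js=[(abs(j[5]),f) for f in(0,np.pi) for j in [bot.inverse_kinematics(p,tq(a+f))] if j is not None];return tq(a+min(js)[1])
for lab,a in(("y",YAW+np.pi/2),("x",YAW)):
    p=np.array([*AX,.14]);q=best(p,a)
    bot.reach(p,q); hit=bot.servo_line([*AX,.08],max_speed=.1,threshold=6)
    s0=read_state();eoat.move_gripper(.0,squeeze=4);bot.dwell(.2);s=read_state()
    d=np.array([np.cos(a),np.sin(a)]); df=s["wrist_force"]-s0["wrist_force"]
    print(lab,hit,s["position"],s["joint_pos"],"w",s["gripper_width"],"f along",df[:2]@d,df)
    eoat.move_gripper(.06);bot.servo_line(p,max_speed=.15)
print(read_state()["clock"])
```

```text
y False [ 0.4374 -0.1061  0.0802] [-0.5022  0.4106  1.8011  0.0002  0.9282 -0.1321] w 0.02176687803988597 f along 4.5206653736538485 [ 4.3941 -1.1725 -1.782 ]
x False [ 0.4365 -0.1068  0.0803] [-0.5034  0.41    1.8017 -0.0025  0.9292  1.4388] w 0.037226877207465314 f along 6.573451926261033 [-2.6694 -6.0151  1.3775]
16.1083
```

```bash
cat >> h.py <<'E'
AXR=np.array([.4363,-.1085]) # axis by touch, robot frame
DX=np.array([np.cos(YAW),np.sin(YAW)])
OFF=AXR-AX
def flip(a): # half turn giving the smaller wrist angle
    js=[(abs(j[5]),f) for f in(0,np.pi) for j in [bot.inverse_kinematics([*AX,.2],tq(a+f))] if j is not None];return min(js)[1]
def st(*k):
    s=read_state();print(*[f"{n}:{s[n]}" for n in k]);return s
def pick(name,dx=0.):
    im=cams.snapshot("top");c,a,L,s=carriers(im)[name];print(name,c,a,L,s)
    p=c+OFF;q=tq(a+np.pi/2+flip(YAW+np.pi/2))
    eoat.move_gripper(.075)
    bot.reach([*p,.12],q);hit=bot.servo_line([*p,.004],max_speed=.12,threshold=8)
    print("hit",hit);st("position")
    eoat.move_gripper(.03,squeeze=35);st("gripper_width","position","wrist_force")
    bot.servo_line([*p,.20],max_speed=.2);st("clock","gripper_width")
E
python3 - <<'E'
from h import *
a=YAW;p=AXR+.003*DX;q=tq(a+flip(a))
bot.servo_line([*p,.14],q);bot.servo_line([*p,.08],max_speed=.1,threshold=6)
s0=read_state();eoat.move_gripper(0,squeeze=4);bot.dwell(.2);s=read_state()
print(s0["position"]-s["position"],s["gripper_width"],(s["wrist_force"]-s0["wrist_force"])[:2]@DX,(s["position"][:2]-p)@DX)
eoat.move_gripper(.06);bot.servo_line([*p,.16],max_speed=.15)
pick("carrier_long")
im=cams.snapshot("top");cv2.imwrite("pics/t2.png",cv2.resize(im[165:249,130:330],(800,336),interpolation=cv2.INTER_CUBIC)[:,:,::-1])
E
```

```text
[0.0002 0.0001 0.0002] 0.02769152463491343 2.2099907604935023 0.0001627345868877148
carrier_long [0.4276 0.2341] -1.2169092 157.2437744140625 0.3349463071209231
hit False
position:[0.4276 0.2314 0.0045]
gripper_width:0.043629474796390885 position:[0.4273 0.2314 0.0041] wrist_force:[-0.8009 -0.4734  2.3799]
clock:23.875 gripper_width:0.04363170603989579
```

View pics/t2.png

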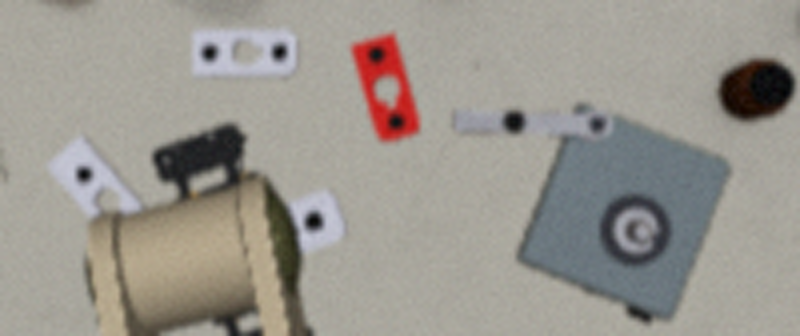

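The axis is confirmed: symmetric closing measured 27.7 mm against 28 expected. The keeper is open, with its knob at (514,122) in the picture, and the long carrier is held at 43.6 mm. Next I lower it guarded, correcting from the lateral forces.

```bash
cat >> h.py <<'E'
def insert(zseat,thr=12,grip=.0042,xy=None,yaw=0.):
    """lower the held carrier; zseat = height its underside should reach"""
    q=tq(YAW+yaw+np.pi/2+flip(YAW+np.pi/2));p=AXR.copy() if xy is None else np.array(xy)
    bot.reach([*p,.20],q);bot.servo_line([*p,.122],max_speed=.12);bot.dwell(.3)
    f0=read_state()["wrist_force"];z=.122;zt=zseat+grip;n=0
    D=np.c_[DX,[-DX[1],DX[0]]]
    while z>zt and n<40:
        n+=1;z=max(z-.006,zt-.001)
        bot.servo_line([*p,z],max_speed=.05);s=read_state();f=s["wrist_force"]-f0
        print(f"z {z:.4f} act {s['position'][2]:.4f} f xy(drive) {f[:2]@D} fz {f[2]:.1f} tz {s['ft_torque'][2]:.2f} dp {(p-AXR)@D*1000}")
        if f[2]>thr and z>zt+.003: print("blocked");return False
        p=p+np.clip(f[:2]*.00006,-.0006,.0006)*(np.hypot(*f[:2])>3)
    return True
E
python3 - <<'E'
from h import *
print(insert(.05)); st("clock","position","gripper_width")
E
```

```text
z 0.1160 act 0.1156 f xy(drive) [-0.7701  0.4853] fz 0.2 tz -0.01 dp [0. 0.]
z 0.1100 act 0.1096 f xy(drive) [-0.4697  0.5967] fz -0.7 tz -0.06 dp [0. 0.]
z 0.1040 act 0.1037 f xy(drive) [-0.6495  0.3497] fz -0.4 tz -0.00 dp [0. 0.]
z 0.0980 act 0.0977 f xy(drive) [ 0.0793 -0.0683] fz 0.1 tz -0.03 dp [0. 0.]
z 0.0920 act 0.0917 f xy(drive) [ 0.2624 -0.4591] fz -0.3 tz 0.01 dp [0. 0.]
z 0.0860 act 0.0857 f xy(drive) [-1.188   0.2064] fz -0.2 tz 0.03 dp [0. 0.]
z 0.0800 act 0.0797 f xy(drive) [-0.809   0.3673] fz -0.4 tz 0.05 dp [0. 0.]
z 0.0740 act 0.0737 f xy(drive) [-0.427  -0.6584] fz -0.3 tz 0.03 dp [0. 0.]
z 0.0680 act 0.0677 f xy(drive) [-1.1961 -0.3483] fz 0.0 tz 0.04 dp [0. 0.]
z 0.0620 act 0.0617 f xy(drive) [-0.2068 -0.339 ] fz 0.6 tz -0.00 dp [0. 0.]
z 0.0560 act 0.0557 f xy(drive) [-1.272   0.1912] fz -0.1 tz 0.02 dp [0. 0.]
z 0.0532 act 0.0539 f xy(drive) [-0.7636 -2.185 ] fz 9.8 tz 0.02 dp [0. 0.]
True
clock:29.4917 position:[ 0.4366 -0.1086  0.0539] gripper_width:0.0435571969081186
```

The long carrier slid down with almost no side force and seated at the expected height. I'll release it and load the mid carrier, detecting it afresh.

```bash
cat >> h.py <<'E'
def release():
    eoat.move_gripper(.058);p=read_state()["position"].copy();p[2]=.20;bot.servo_line(p,max_speed=.2)
E
python3 - <<'E'
from h import *
release(); bot.move_j(np.array([.9,.0,1.4,0,1.5,0])) if False else None
pick("carrier_mid")
im=cams.snapshot("top");cv2.imwrite("pics/t3.png",cv2.resize(im[165:249,130:330],(800,336),interpolation=cv2.INTER_CUBIC)[:,:,::-1])
w=read_state()["gripper_width"]
if abs(w-.0436)<.001: print(insert(.066))
st("clock","position","gripper_width")
E
```

```text
carrier_mid [0.4589 0.4036] -2.4016678 125.2943344116211 -1.2104828442004196
hit False
position:[0.4589 0.4011 0.0047]
gripper_width:0.043557716034266766 position:[0.4586 0.4009 0.0042] wrist_force:[ 0.1917 -0.5061  2.4255]
clock:35.9667 gripper_width:0.04379789473818693
z 0.1160 act 0.1156 f xy(drive) [ 0.1823 -0.5718] fz 1.0 tz -0.00 dp [0. 0.]
z 0.1100 act 0.1097 f xy(drive) [-0.2613 -0.0788] fz 0.9 tz 0.02 dp [0. 0.]
z 0.1040 act 0.1037 f xy(drive) [0.4065 0.2992] fz 0.2 tz -0.03 dp [0. 0.]
z 0.0980 act 0.0977 f xy(drive) [-1.0455  0.0407] fz -0.2 tz -0.03 dp [0. 0.]
z 0.0920 act 0.0916 f xy(drive) [-2.1705  0.6492] fz -2.9 tz -0.04 dp [0. 0.]
z 0.0860 act 0.0856 f xy(drive) [-3.8963  1.8478] fz -3.0 tz -0.05 dp [0. 0.]
z 0.0800 act 0.0796 f xy(drive) [-3.8345  0.8316] fz -2.3 tz 0.01 dp [-0.2338  0.1109]
z 0.0740 act 0.0737 f xy(drive) [-0.9745  0.1947] fz -0.9 tz -0.01 dp [-0.4638  0.1608]
z 0.0692 act 0.0697 f xy(drive) [-1.7715 -0.6147] fz 8.2 tz 0.00 dp [-0.4638  0.1608]
True
clock:41.35 position:[ 0.4369 -0.1084  0.0697] gripper_width:0.04334255356528728
```

View pics/t3.png

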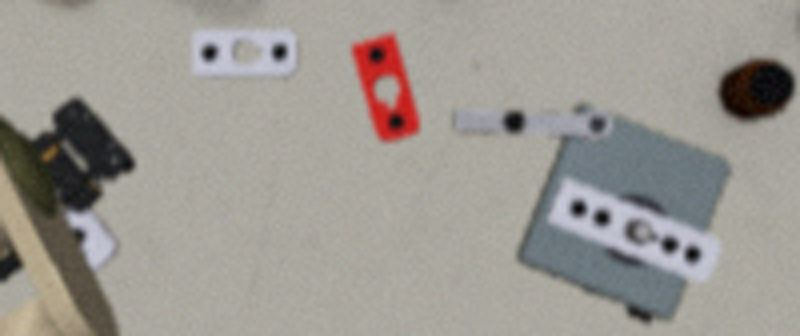

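The long carrier sits on the spindle at (635,230), flat and keyed, and the mid carrier seated at 0.0697. The short one at (246,52) is next.

Run:
```python
from h import *
release()
pick("carrier_short")
im=cams.snapshot("top");cv2.imwrite("pics/t4.png",cv2.resize(im[165:249,130:330],(800,336),interpolation=cv2.INTER_CUBIC)[:,:,::-1])
w=read_state()["gripper_width"]
if abs(w-.0436)<.001: print(insert(.082))
st("clock","position","gripper_width")
```

```text
carrier_short [0.6041 0.2728] -1.5598452 97.39180755615234 0.3301361889769161
hit False
position:[0.6042 0.2702 0.0049]
gripper_width:0.04370847543956716 position:[0.6037 0.2702 0.0042] wrist_force:[-0.5812 -0.338   1.9792]
clock:47.4333 gripper_width:0.04399878549730054
z 0.1160 act 0.1157 f xy(drive) [ 0.594  -0.0643] fz -0.8 tz 0.01 dp [0. 0.]
z 0.1100 act 0.1096 f xy(drive) [-0.4633  1.3141] fz -0.5 tz -0.01 dp [0. 0.]
z 0.1040 act 0.1037 f xy(drive) [-0.8324 -0.1611] fz -1.4 tz 0.01 dp [0. 0.]
z 0.0980 act 0.0977 f xy(drive) [-0.2588  0.1982] fz -1.5 tz 0.03 dp [0. 0.]
z 0.0920 act 0.0917 f xy(drive) [0.3158 0.9219] fz -0.9 tz -0.04 dp [0. 0.]
z 0.0860 act 0.0860 f xy(drive) [-0.8533  1.6703] fz 2.4 tz 0.01 dp [0. 0.]
True
clock:51.7167 position:[ 0.4367 -0.1087  0.086 ] gripper_width:0.04373399819862373
```

View pics/t4.png

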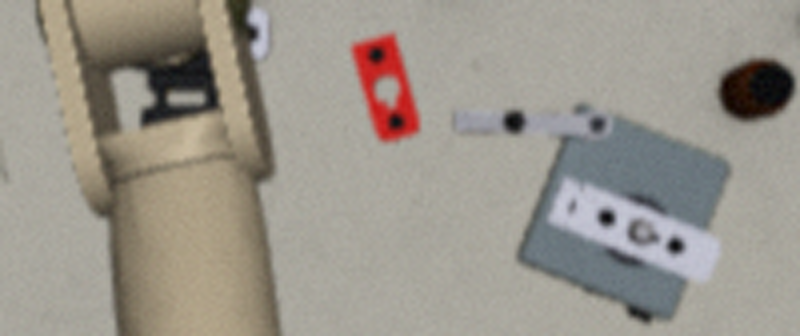

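The mid carrier is aligned on top of the long, and the short carrier seated at 0.086. I'll release it and shut the keeper.

```bash
cat > shut.py <<'E'
from h import *
import h
release()
h.PIV=PIV+OFF
ja=YAW-np.pi/4-1.0+np.pi/2;k=np.pi
q=min((tq(ja),tq(ja+np.pi)),key=lambda q:abs(bot.inverse_kinematics(knob(1.0,.24),q)[5]))
eoat.move_gripper(.07)
bot.reach(knob(1.95,.24),q);print("hit",bot.servo_line(knob(1.95,.126),max_speed=.12,threshold=6))
eoat.move_gripper(.015,squeeze=15);st("gripper_width","wrist_force")
f0=read_state()["wrist_force"]
for th in [*np.linspace(1.95,.1,9)[1:],.05,.0,-.03]:
    bot.servo_line(knob(th,.126),max_speed=.12 if th>.2 else .04);f=read_state()["wrist_force"];print(round(th,2),f)
    if np.linalg.norm((f-f0)[:2])>12: break
st("position","gripper_width")
eoat.move_gripper(.06);p=read_state()["position"].copy();p[2]=.26;bot.servo_line(p,max_speed=.2)
bot.move_j([-1.428,.381,1.297,0,1.464,-.215]);st("clock")
for n,(a,b,c,d) in dict(top=(185,249,252,322),scene=(170,230,265,345)).items():
    im=cams.snapshot(n);cv2.imwrite(f"pics/e_{n}.png",cv2.resize(im[a:b,c:d],(656,600) if n=="top" else (800,600),interpolation=cv2.INTER_CUBIC)[:,:,::-1])
E
python3 shut.py
```

```text
hit False
gripper_width:0.01922037596801531 wrist_force:[ 1.7208 10.5942  0.0741]
1.72 [-4.3583 20.617   5.07  ]
1.49 [-7.1318 17.0283  6.6863]
1.26 [-6.9424  9.1464  4.862 ]
1.02 [-5.942   4.8979  4.0245]
0.79 [-5.4396  2.5303  2.513 ]
0.56 [-2.7565  0.5643  1.605 ]
0.33 [-0.708  -0.4945  1.4834]
0.1 [1.0199 1.9686 1.6061]
0.05 [-0.102   3.1186  3.6716]
0.0 [0.1046 2.7746 3.8641]
-0.03 [-1.6146 11.0963  9.0223]
position:[ 0.465  -0.0964  0.126 ] gripper_width:0.019205687668426997
clock:62.8833
```

View pics/e_top.png

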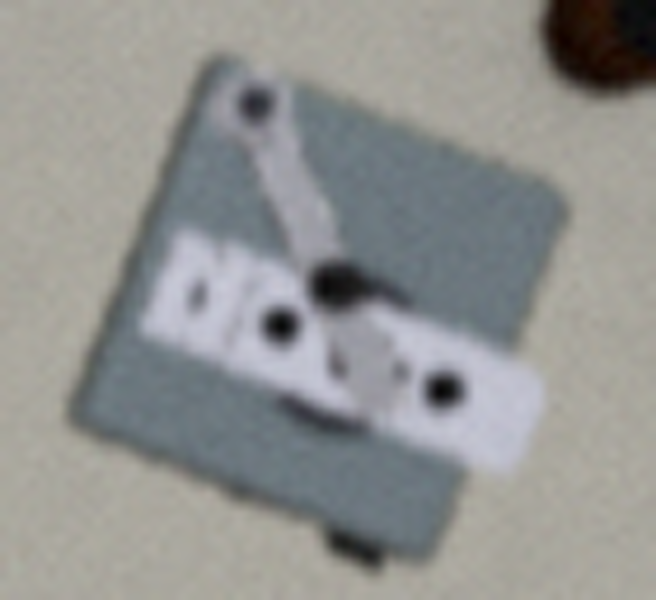

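View pics/e_scene.png

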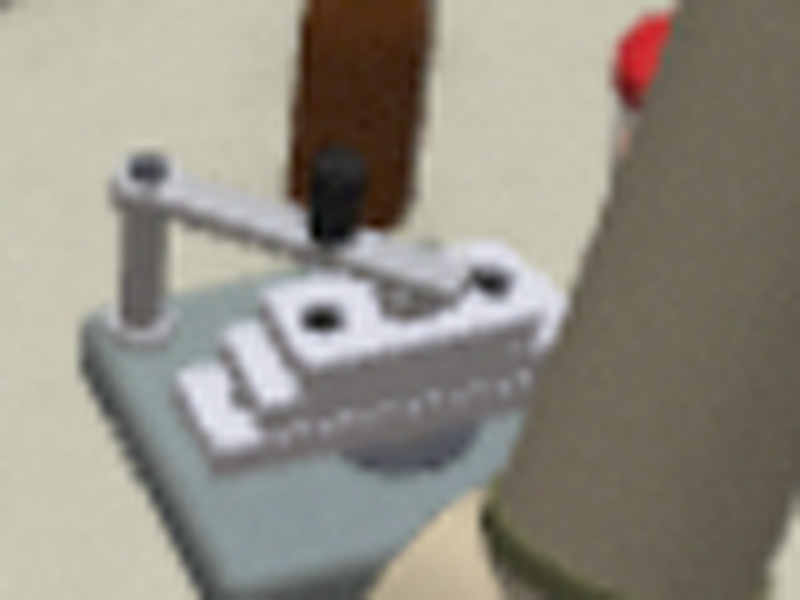

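The stack is long, mid, short from the bottom, all flat. The keeper lies over the spindle: knob at top crop (336,286), angle about 0 from the last grip pose, and the force rose at the stop. The arm is clear, so I'm handing in.

```bash
python3 -c "
from h import *
st('clock','wrist_force');bot.sign_off()"
```

```text
clock:62.9833 wrist_force:[-0.3782  0.3691 -0.0636]
the job is handed in; nothing more can be done
```

The job is handed in at 63 s on the robot's clock. All three carriers were present and are on the spindle, keyed and fully down, long at the bottom, then mid, then short. The keeper is shut over them. The hand-in reports no verdict, so this rests on my own checks.

- **Method:** I swung the keeper open by its knob, then found the spindle axis by closing the gripper gently on the shaft. That put it 2.7 mm from the camera estimate, so I shifted the carrier picks by the same amount. I then lowered each carrier while watching the forces.
- **Seating:** Each carrier stopped within 1 mm of its expected height, with side forces of no more than about 4 N.
- **Last pictures:** They show a flat, aligned stack with the keeper over the spindle.
- **Keeper angle:** The last grip position puts it at about 0 rad, where the sideways force rose to 11 N, as expected at the stop. The rougher reading from the picture is about 0.03 rad. Both are under the 0.12 limit.
- **Not checked exactly:** Dragging the knob shut took up to about 21 N sideways early on, because my estimate of its path was slightly off. I did not measure the timer, cup and bottle again; no move came near them, and the bottle looks unmoved in the last pictures. The red look-alike was not touched.

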